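# Make up two cupboard fitting kits on the joinery bench

## Robot

A 7-joint arm with a two-finger parallel gripper is mounted at the origin on the work surface. World frame = base frame: x ahead of the robot, y to its left, z up, the work surface at z = 0. Lengths are in mm, angles in rad, forces in N, time in s.
With the tool pointing down it reaches from about 425 to 1025 mm from the base axis. Payload 9.4 kg.
Tool frame: the origin (TCP) lies midway between the tips of the shut fingers; the grasp point (between the pads) lies 19 mm behind it (env.grip_point_offset is the distance from the TCP to the grasp point, in mm); z points along the fingers, y is the line along which they close (so a half turn about z gives the same grasp; the last joint's range is limited). The gripper opens to 93 mm and grips with 3 to 60 N. Pads are 15 mm wide; open, the fingers measure 128 mm over their backs; the gripper's body (75 mm by 188 mm) begins 65 mm behind the grasp point.
Start: joints at [-0.077, 0.599, -0.003, 1.599, 0.002, 0.943, -0.08], TCP at [724.999, -0.008, 218.618] pointing down, gripper open.
Joint ranges: [-2.57, 2.57], [-0.35, 1.97], [-1.29, 1.29], [0.11, 2.56], [-1.05, 4.19], [0.11, 1.86], [-2.63, 2.63]. Speed limits (rad/s): [2.22, 2.22, 3.01, 3.01, 3.14, 3.14, 3.14].

## Interface

Orientations are given as a unit quaternion [w, x, y, z].
In Python, from station import env gives the robot as it stands.
- The arm moves only by the shell command python3 -m handwheel 'ROWS' [OPENING] [FORCE]. ROWS is a JSON list of rows, 1 to 10 of them, each written [[dx, dy, dz], [rx, ry, rz]]: dx, dy, dz in fractions of the full range, 1 being 500 mm, then a rotation vector rx, ry, rz in fractions of the full range, 1 being pi rad; each row is the pose to reach, as a shift and turn from the pose commanded when the command began, along the tool's axes at that moment; what a row does not reach only later rows make up. A row lasts 1/12 s, in which the tool goes at most 41.7 mm and 0.125 rad, less where a joint would pass 70% of its speed; a pose out of reach is approached as far as the arm can. OPENING is the finger opening in mm, set as the command begins (- or left out keeps the last). The fingers move at their own pace and stop on an object; FORCE is the grip in N (left out, the last holds). Time passes only in rows, so rows that do not move let the fingers close. It prints the time, the measured TCP pose, the force, the opening and the grip force at its end. Shift and turn numbers lie between -1 and 1, and a call with a number outside is refused. Input that does not fit is refused with a message, and nothing moves.
- env.read_state(): the state, without advancing time (a new reading comes with each control period).
- env.get_image(name): name is "scene" or "side" or "wrist"; returns a dict with "img" (420x560x3 uint8, red, green, blue), "fovy" (degrees; the focal length in pixels is half the picture's height over the tangent of half this angle, whatever the lens; pixels are square), "cx", "cy" (the principal point, pixels), "R" (3x3) and "t" (3): a world point X has camera coordinates R X + t. Camera axes: x right, y down, z forward; pixel columns grow to the right and rows downward; lengths in mm; the calibration is good to about 2 mm. A picture is of the moment at which its call begins. There is no depth.
- env.finish_job(): hands the job in; it is judged then, once.
The state is a dict: "t": time; "joints": joint angles; "qvel": joint speeds; "joint_torque": joint torques, N m; "position": TCP position; "orientation": TCP orientation; "force": force on the tool from outside, world axes, zero at the start; "ft_torque": the same for the moment, N m; "width": finger opening in mm; "finger_force": force on a finger pad.
Only numpy, scipy, OpenCV 4.12 (cv2) and the standard library are available. Lean on these libraries where they do the work, as an engineer would, in place of code of your own. Each camera call takes 0.05 s, during which the arm holds its last target. There are 200 camera calls.

## Task

Make up the two fitting kits. First set the dark wooden block flat on the blue board and slide it fully home into the corner, long side against the far fence and its end against the side fence, before anything else goes on either board; then stand the castor (wheel up) on the blue board's square mark and the brass knob on its round mark, and put the black foot on the orange board's round mark and the cardboard screw box squarely on its rectangle. Everything ends centred on its mark, upright and let go, the block still home, and the glue bottle left where it stands.

Things in the scene. Friction and masses are not known exactly. Their poses are not given: they have to be found in the camera images.
- blue_board: Fixed blue kit board 130 (x) x 190 (y) mm, bed 8 mm above the bench; origin: centre of underside, z up. Aluminium fences 14 mm above the bed, 10 mm wide: far fence along the +x edge (inner face x 55), side fence along +y (inner face y 85); other edges open. White marks: 52 mm square at x -32, y -45 (castor), 46 mm disc at x -32, y 45 (knob). Yaw varies by 0.15 rad.
- orange_board: Fixed orange kit board, same size, bed height, origin, fences and range of yaw as the blue one. White marks: 56 mm disc at x -5, y 45 mm (foot); rectangle 46 (x) x 64 (y) mm at x -5, y -42 mm (screw box, its x along the board's x, either way round).
- block: Loose dark hardwood block 40 (x) x 64 (y) x 50 (z) mm, 0.11 kg, standing with z up; origin: centre of underside. Grip across the 40 mm, above the fences. When home in the corner of the blue board's fences its centre is at board x 35, y 53 mm, block x along board x, either way round.
- castor: Loose furniture castor standing on its plate, wheel up, 0.14 kg: square steel plate 46 x 46 x 4 mm; steel fork, two cheeks 27 mm over the outsides (along y), 30 mm wide in x, z 12 to 54 mm; red wheel 44 mm dia., 19 thick, axle along y, top z 70 mm, does not turn. Origin: centre of the plate's underside. Grip across the cheeks (along y) near z 40 mm.
- knob: Loose brass cupboard knob, round, upright, 34 mm tall, 0.09 kg: rosette 36 mm dia. below, waist, head 32 mm dia. from z 19 to 29 mm. Origin: centre of underside.
- foot: Loose black plastic cupboard foot, round, upright, 0.07 kg: base disc 48 mm dia. x 12 mm, stem 30 mm dia. up to z 55 mm. Origin: centre of underside.
- screw_box: Loose full closed cardboard box of screws, green label on top, 38 (x) x 56 (y) x 42 (z) mm, 0.18 kg; origin: centre of underside. Grip across the 38 mm.
- glue: Small white glue bottle with green label, 48 mm dia., 95 mm tall, loose, standing among the stock; in no kit. Origin: centre of underside.
There are look-alikes about, which are no part of the job. Of the things that look like the knob, the middle-sized one is meant.

How it is judged (in metres and radians):
On the way:
1. the block is flat on the blue board's bed and home against both fences, before the other parts go on the boards (x of block in the frame of blue_board between 0.031 and 0.039 m and y of block in the frame of blue_board between 0.049 and 0.057 m and angle between the x axis of block and the x axis of blue_board, either way round below 0.08 rad and angle between block's own z axis and vertical below 0.06 rad and z of block in the frame of blue_board between 0.005 and 0.011 m), for 0.2 s.
At the end, for the whole second after the job is handed in: Block flat on the blue bed, within 4 mm of both fences and 0.08 rad of square, long side along the far fence; the other four upright on the bed of their board, within 12 mm in x and y of their mark's centre, screw box within 0.25 rad of its rectangle; all released and at rest (all of step 1 and linear speed of each of block, castor, knob, foot, screw_box below 0.02 m/s and x of castor in the frame of blue_board between -0.044 and -0.02 m and y of castor in the frame of blue_board between -0.057 and -0.033 m and z of castor in the frame of blue_board between 0.005 and 0.011 m and angle between each of castor, knob, foot, screw_box's own z axis and vertical below 0.12 rad and x of knob in the frame of blue_board between -0.044 and -0.02 m and y of knob in the frame of blue_board between 0.033 and 0.057 m and z of knob in the frame of blue_board between 0.005 and 0.011 m and x of foot in the frame of orange_board between -0.017 and 0.007 m and y of foot in the frame of orange_board between 0.033 and 0.057 m and z of foot in the frame of orange_board between 0.005 and 0.011 m and x of screw_box in the frame of orange_board between -0.017 and 0.007 m and y of screw_box in the frame of orange_board between -0.054 and -0.03 m and z of screw_box in the frame of orange_board between 0.005 and 0.011 m and angle between the x axis of screw_box and the x axis of orange_board, either way round below 0.25 rad); the robot touches nothing.
It fails at once if another part is set on a board while the block is not home in its corner (more than 10 mm off a fence, turned, tipped or lifted) (((x of castor in the frame of blue_board between -0.065 and 0.055 m and y of castor in the frame of blue_board between -0.095 and 0.085 m and z of castor in the frame of blue_board below 0.02 m) or (x of castor in the frame of orange_board between -0.065 and 0.055 m and y of castor in the frame of orange_board between -0.095 and 0.085 m and z of castor in the frame of orange_board below 0.02 m) or (x of knob in the frame of blue_board between -0.065 and 0.055 m and y of knob in the frame of blue_board between -0.095 and 0.085 m and z of knob in the frame of blue_board below 0.02 m) or (x of knob in the frame of orange_board between -0.065 and 0.055 m and y of knob in the frame of orange_board between -0.095 and 0.085 m and z of knob in the frame of orange_board below 0.02 m) or (x of foot in the frame of blue_board between -0.065 and 0.055 m and y of foot in the frame of blue_board between -0.095 and 0.085 m and z of foot in the frame of blue_board below 0.02 m) or (x of foot in the frame of orange_board between -0.065 and 0.055 m and y of foot in the frame of orange_board between -0.095 and 0.085 m and z of foot in the frame of orange_board below 0.02 m) or (x of screw_box in the frame of blue_board between -0.065 and 0.055 m and y of screw_box in the frame of blue_board between -0.095 and 0.085 m and z of screw_box in the frame of blue_board below 0.02 m) or (x of screw_box in the frame of orange_board between -0.065 and 0.055 m and y of screw_box in the frame of orange_board between -0.095 and 0.085 m and z of screw_box in the frame of orange_board below 0.02 m)) and not (x of block in the frame of blue_board between 0.025 and 0.039 m and y of block in the frame of blue_board between 0.043 and 0.057 m and angle between the x axis of block and the x axis of blue_board, either way round below 0.2 rad and angle between block's own z axis and vertical below 0.15 rad and z of block in the frame of blue_board between 0.002 and 0.014 m)).
It fails at once if the glue bottle is shifted by more than 30 mm or knocked over (distance of glue from where it was at the start of the episode above 0.03 m or angle between glue's own z axis and vertical above 0.4 rad).
It also fails if it takes over 128 s, if anything falls off the work surface, if the arm or the gripper's body presses on something with over 40 N, if the wrist force passes 120 N, or if a joint passes its speed limit or range.

## Working session

There is one attempt and no reset: what is moved stays moved. The work goes in short steps, Python scripts to look and compute and a shell command to move; the robot and the scene stay as the last step left them, time stands still between calls to the robot, and variables do not carry over. Pictures are saved under pics/ and viewed, at most 14 in all, crops included, and the job is handed in when it is done.

```bash
ls; mkdir -p pics; python3 - <<'E'
from station import env
import cv2
for n in ["scene","side","wrist"]:
    d=env.get_image(n); cv2.imwrite(f"pics/{n}0.png",d["img"][:,:,::-1]); print(n,d["fovy"],d["cx"],d["cy"],d["R"],d["t"], sorted(d))
print(env.read_state(), env.grip_point_offset)
E
```

```text
pics
scene 53.1050868013097 285.7883561118785 204.52195720669192 [[-0.88369135  0.46779883  0.01593277]
 [ 0.24725194  0.49543061 -0.83271543]
 [-0.39743688 -0.73192401 -0.55347192]] [ 456.30472082  -91.52871003 1183.99503785] ['R', 'cx', 'cy', 'fovy', 'img', 't']
side 42.314989323212814 273.496471609228 208.1295005003474 [[ 0.97608485 -0.21668817 -0.01745272]
 [-0.14890854 -0.60795319 -0.77988407]
 [ 0.15838121  0.76383189 -0.62568062]] [-510.09030109  110.45319217  979.50098986] ['R', 'cx', 'cy', 'fovy', 'img', 't']
wrist 65.55758626248208 278.6520119577909 207.84993025881718 [[ 9.99999598e-01 -1.47282282e-04 -8.83984510e-04]
 [ 9.10544659e-05 -9.64599739e-01  2.63718286e-01]
 [-8.91532259e-04 -2.63718261e-01 -9.64599339e-01]] [-722.67264497  -30.44406126  390.23944929] ['R', 'cx', 'cy', 'fovy', 'img', 't']
{'t': 0.15, 'joints': array([-0.07670236,  0.59996246, -0.0025188 ,  1.59989998,  0.00180658,
        0.9428823 , -0.07980107]), 'qvel': array([ 2.08566841e-04, -1.17729653e-03,  1.12642081e-03, -1.14550330e-03,
        9.85511148e-04,  1.75472215e-03, -5.94083129e-05]), 'joint_torque': array([ 4.23705205e-03, -7.65584278e+01,  1.49971146e+00, -2.52563953e+01,
       -5.22377843e-02,  1.48844108e-02,  9.41959070e-05]), 'position': array([ 7.24663118e+02, -2.20583491e-02,  2.17959930e+02]), 'orientation': array([-3.58130064e-04,  7.07091408e-01,  7.07121920e-01, -4.50187007e-04]), 'force': array([-0.56688526,  0.8359143 , -0.2790343 ]), 'ft_torque': array([ 0.04120517,  0.06077429, -0.00528738]), 'finger_force': 0.0, 'width': 92.99878117651987} 18.8
```

View pics/scene0.png

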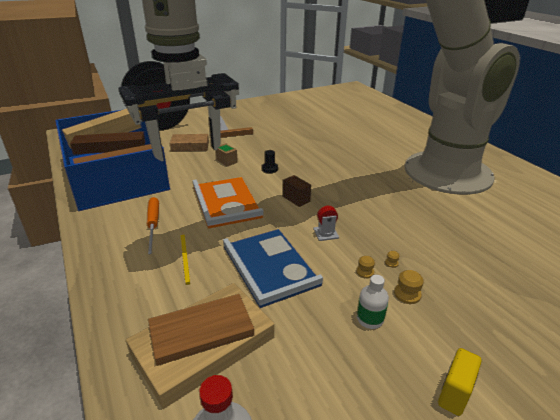

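View pics/side0.png

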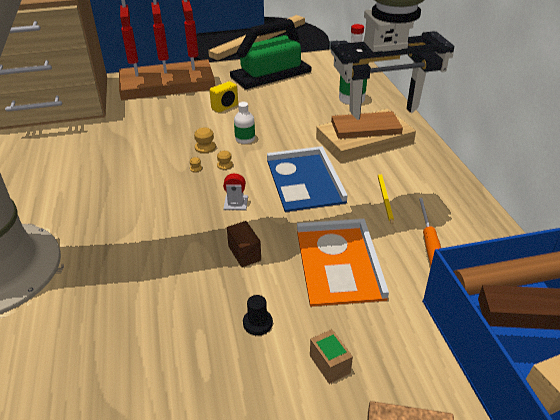

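View pics/wrist0.png

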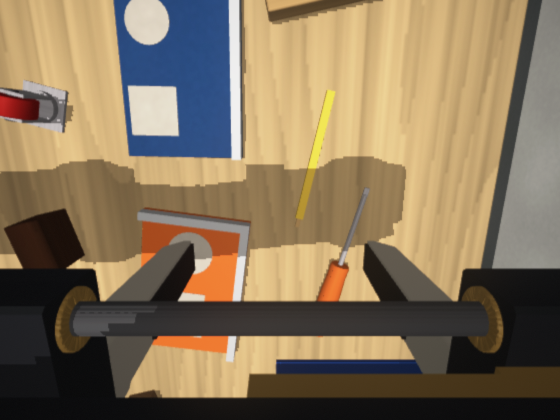

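The scene view shows the blue board with its marks at (274,246) and (294,272), and the orange board with its marks at (226,190) and (232,210). The block is at (297,191), the castor at (327,222), the foot at (270,162), the box at (227,155) and the glue at (373,303).

There are three knob look-alikes: large (409,285), medium (366,266) and small (392,258). In the side view these are large (204,138), medium (225,159) and small (195,163). The medium one fits the description. I'll confirm that in an enlarged crop.

```bash
cat > h.py <<'E'
import numpy as np, cv2, json
from station import env
def ray(d,u,v):
    f=d["img"].shape[0]/2/np.tan(np.radians(d["fovy"])/2); R=np.array(d["R"]); t=np.array(d["t"])
    q=R.T@np.array([(u-d["cx"])/f,(v-d["cy"])/f,1.]); return -R.T@t, q/np.linalg.norm(q)
def onz(d,p,z):
    c,q=ray(d,*p); return (c+q*(z-c[2])/q[2])
def tri(rs):
    A=np.zeros((3,3));b=np.zeros(3)
    for c,q in rs: P=np.eye(3)-np.outer(q,q);A+=P;b+=P@c
    return np.linalg.solve(A,b)
def flood(d,p,tol):
    img=cv2.cvtColor(d["img"],cv2.COLOR_RGB2BGR).copy(); m=np.zeros((422,562),np.uint8)
    cv2.floodFill(img,m,p,0,(tol,)*3,(tol,)*3,4|cv2.FLOODFILL_FIXED_RANGE|cv2.FLOODFILL_MASK_ONLY|(255<<8))
    return m[1:-1,1:-1]
def cen(m):
    M=cv2.moments(m,True); return M["m10"]/M["m00"],M["m01"]/M["m00"],int(M["m00"])
def crops(d,boxes,s=200):
    r=[]
    for x,y,w in boxes:
        r.append(cv2.resize(d["img"][y:y+w,x:x+w],(s,s),interpolation=cv2.INTER_CUBIC)[:,:,::-1])
    return r
E
python3 - <<'E'
from h import *
S,D=env.get_image("scene"),env.get_image("side")
seeds={"bsq":((274,246),(296,192),8),"bdisc":((294,272),(286,169),8),"orect":((226,190),(341,278),8),"odisc":((232,210),(332,244),8)}
for n,(a,b,z) in seeds.items():
    ca,cb=cen(flood(S,a,45)),cen(flood(D,b,45))
    print(n,ca[2],onz(S,ca[:2],z).round(1),cb[2],onz(D,cb[:2],z).round(1))
for n,p in {"blue":((245,250),(315,165)),"orange":((240,198),(310,285))}.items(): pass
tiles=crops(D,[(225,220,50),(235,290,50),(305,325,60),(212,168,50),(185,120,60),(225,95,50)])+crops(S,[(272,168,50),(248,140,50),(205,135,50),(302,195,50),(350,240,80),(350,270,60)])
rows=[np.hstack(tiles[i:i+4]) for i in (0,4,8)]
cv2.imwrite("pics/m1.png",np.vstack(rows))
E
```

```text
bsq 385 [585.2  79.8   8. ] 373 [586.5  81.7   8. ]
bdisc 297 [587.  169.6   8. ] 190 [588.1 172.5   8. ]
orect 238 [ 600.9 -176.6    8. ] 707 [ 602.  -174.4    8. ]
odisc 48337 [  50.1 -490.3    8. ] 298 [614.8 -77.5   8. ]
```

View pics/m1.png

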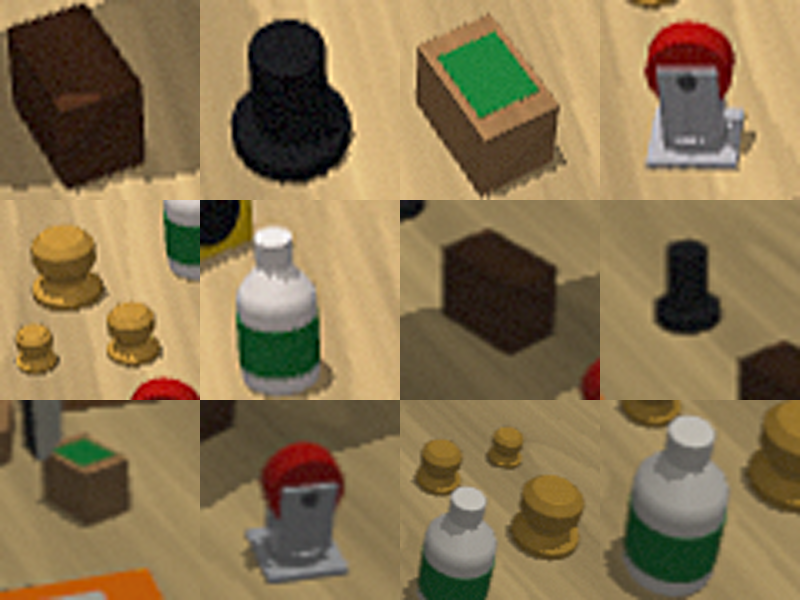

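The crops confirm three brass knobs. The medium one (side (225,159), scene (366,266)) is the one meant, since its rosette is about 52 crop pixels wide against 72 and 43. The crops also show the corners of the block, box and castor clearly.

```bash
python3 - <<'E'
from h import *
S,D=env.get_image("scene"),env.get_image("side")
def P(o,s,p): return (o[0]+p[0]/s-.4,o[1]+p[1]/s-.4)
def face(n,d,o,s,ps,z):
    Q=np.array([onz(d,P(o,s,p),z) for p in ps])[:,:2]
    e=np.diff(np.vstack([Q,Q[:1]]),axis=0)
    print(n,Q.round(1).tolist(),"c",Q.mean(0).round(1),"len",np.linalg.norm(e,axis=1).round(1),"ang",np.arctan2(e[:,1],e[:,0]).round(3))
face("block D",D,(225,220),4,[(8,36),(85,5),(142,88)],50)
face("block S",S,(272,168),4,[(43,50),(90,30),(156,62),(110,83)],50)
face("box D",D,(305,325),10/3,[(18,48),(92,15),(157,105),(82,137)],42)
face("box S",S,(205,135),4,[(45,48),(85,33),(128,62),(85,78)],42)
face("castor D",D,(212,168),4,[(47,165),(140,165)],0)
face("castor S",S,(302,195),4,[(47,135),(65,178),(147,172)],4)
for n,a,b,z in [("foot",P((235,290),4,(87,35)),P((248,140),4,(87,46)),55),("knob",P((185,120),10/3,(130,118)),P((350,240),2.5,(40,56)),27),
  ("knobbase",P((185,120),10/3,(134,148)),P((350,240),2.5,(39,82)),3),("glue",P((225,95),4,(273,38)) if 0 else P((225,95),4,(73,38)),P((350,270),10/3,(90,32)),93),
  ("wheel",P((212,168),4,(90,62)),P((302,195),4,(102,80)),48)]:
    print(n,onz(D,a,z).round(1),onz(S,b,z).round(1),tri([ray(D,*a),ray(S,*b)]).round(1))
# orange disc/board edges in side image
hsv=cv2.cvtColor(D["img"],cv2.COLOR_RGB2HSV)
for n,lo,hi,roi in [("orange",(5,170,90),(18,255,255),(295,215,95,95)),("blue",(100,120,40),(125,255,255),(262,145,90,70))]:
    m=cv2.inRange(hsv,lo,hi); k=np.zeros_like(m);x,y,w,h=roi;k[y:y+h,x:x+w]=m[y:y+h,x:x+w]
    c=max(cv2.findContours(k,0,2)[0],key=cv2.contourArea); q=cv2.approxPolyDP(cv2.convexHull(c),4,True)[:,0]
    Q=np.array([onz(D,tuple(map(float,p)),8) for p in q])[:,:2]; e=np.roll(Q,-1,0)-Q
    print(n,q.tolist(),Q.round(1).tolist(),np.arctan2(e[:,1],e[:,0]).round(3),np.linalg.norm(e,axis=1).round(0))
E
```

```text
block D [[426.2, -47.6], [463.9, -34.5], [478.1, -96.0]] c [456.1 -59.4] len [39.9 63.2 71. ] ang [ 0.336 -1.343  2.391]
block S [[478.5, -91.2], [440.6, -100.1], [423.6, -47.9], [460.7, -39.0]] c [450.9 -69.5] len [38.9 55.  38.2 55.2] ang [-2.91   1.886  0.235 -1.242]
box D [[508.8, -312.3], [545.8, -302.4], [558.4, -354.7], [522.6, -362.7]] c [ 533.9 -333. ] len [38.3 53.7 36.7 52.3] ang [ 0.261 -1.335 -2.921  1.838]
box S [[555.0, -355.6], [520.4, -366.4], [510.4, -308.9], [546.5, -298.9]] c [ 533.1 -332.4] len [36.2 58.4 37.4 57.3] ang [-2.839  1.743  0.27  -1.423]
castor D [[434.2, 72.9], [480.3, 61.6]] c [457.3  67.3] len [47.4 47.4] ang [-0.24   2.901]
castor S [[478.5, 61.1], [489.8, 98.9], [446.9, 114.7]] c [471.7  91.5] len [39.5 45.7 62.2] ang [ 1.279  2.791 -1.038]
foot [ 445.7 -228.2   55. ] [ 441.8 -239.2   55. ] [ 445.2 -231.8   59. ]
knob [459.9 229.4  27. ] [460.6 226.7  27. ] [460.4 227.4  27.8]
knobbase [460.8 228.9   3. ] [460.9 230.5   3. ] [460.7 230.    2.4]
glue [524.8 330.1  93. ] [522.9 326.1  93. ] [524.3 327.3  94.5]
wheel [462.2  89.7  48. ] [458.2  81.1  48. ] [461.4  85.2  51.5]
orange [[359, 228], [387, 299], [311, 306], [297, 232]] [[677.7, -57.1], [662.2, -238.0], [536.0, -223.5], [559.6, -40.3]] [-1.656  3.027  1.443 -0.141] [182. 127. 185. 119.]
blue [[319, 155], [346, 202], [285, 211], [268, 161]] [[674.8, 205.6], [679.2, 25.5], [552.2, 26.8], [556.6, 209.8]] [-1.546  3.132  1.547 -0.036] [180. 127. 183. 118.]
```

Estimates from two views (x, y in mm, then yaw in rad):

| Thing | x | y | yaw |
|---|---|---|---|
| Blue board | 618.8 | 125.3 | -0.018 |
| Orange board | 612 | -134.7 | -0.125 |
| Block | 451.5 | -70.5 | 0.27 |
| Castor | 462.5 | 88.5 | -0.26 |
| Foot | 444.5 | -231 | – |
| Box | 533.5 | -332.7 | 0.235 |
| Knob | 460.5 | 229 | – |
| Glue | 524 | 328 | – |

The block goes first.

```bash
cat > go.py <<'E'
import sys,numpy as np
from station import env
from scipy.spatial.transform import Rotation as Ro
s=env.read_state(); w,a,b,c=s["orientation"]; T=Ro.from_quat([a,b,c,w])
y=T.apply([0,1,0]); yaw=np.arctan2(y[1],y[0]); p=s["position"]
print("t",round(s["t"],1),"at",p.round(1),"yaw",round(yaw,3),"F",s["force"].round(1),"w",round(s["width"],1))
for a in sys.argv[1:]:
    v=[float(q) for q in a.split(",")]; d=T.inv().apply(np.array(v[:3])-p)
    print(a,"->",d.round(1), "rz",round(-(v[3]-yaw),3) if len(v)>3 else "")
E
python3 go.py 451.5,-70.5,120,.27
```

```text
t 0.3 at [724.9  -0.  218.4] yaw -0.0 F [0.1 0.1 0.2] w 92.9
451.5,-70.5,120,.27 -> [ -70.5 -273.4   98.5] rz -0.27
```

Careful with the scale: shifts go in shares of 500 mm and turns go in shares of pi rad. That gives: -273.4 mm is -0.5468, 98.5 mm is 0.197, -0.27 rad is -0.0859.

```bash
python3 -m handwheel '[[[-0.141,-0.5468,0.197],[0,0,-0.0859]],[[-0.141,-0.5468,0.197],[0,0,-0.0859]],[[-0.141,-0.5468,0.197],[0,0,-0.0859]],[[-0.141,-0.5468,0.197],[0,0,-0.0859]],[[-0.141,-0.5468,0.197],[0,0,-0.0859]],[[-0.141,-0.5468,0.197],[0,0,-0.0859]],[[-0.141,-0.5468,0.197],[0,0,-0.0859]],[[-0.141,-0.5468,0.197],[0,0,-0.0859]],[[-0.141,-0.5468,0.197],[0,0,-0.0859]],[[-0.141,-0.5468,0.197],[0,0,-0.0859]]]'
python3 go.py 451.5,-70.5,22,.27
python3 - <<'E'
from h import *
d=env.get_image("wrist");s=env.get_image("side"); cv2.imwrite("pics/w1.png",np.hstack([d["img"][60:,:,::-1][:, 100:460], cv2.resize(s["img"][200:290,200:280,::-1],(320,360))]))
E
```

```text
t: 1.18
position: [452.8, -70.5, 120.5]
orientation: [0.001, 0.606, 0.796, 0.0]
force: [0.1, 0.4, 0.1]
width: 93.2
finger_force: 0.0
t 1.2 at [452.8 -70.5 120.5] yaw 0.27 F [0.1 0.4 0.1] w 93.2
451.5,-70.5,22,.27 -> [ 0.4 -1.4 98.5] rz -0.0
```

View pics/w1.png

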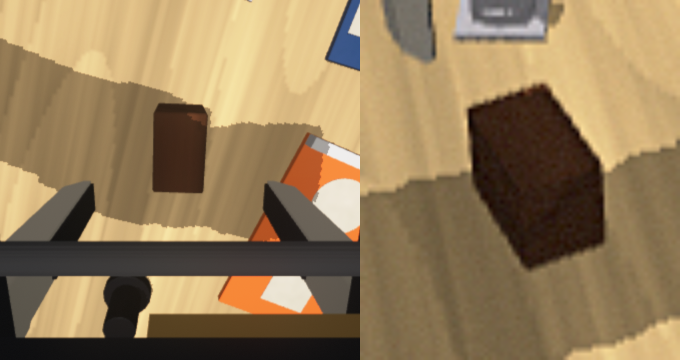

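In the wrist view the block is centred and square between the fingers (its top spans columns 154–206). Next I'll descend, grip and lift.

Scaled: 98 mm is 0.196, 90 mm is 0.18.

```bash
python3 -m handwheel '[[[0.0008,-0.0028,0.08],[0,0,0]],[[0.0008,-0.0028,0.14],[0,0,0]],[[0.0008,-0.0028,0.18],[0,0,0]],[[0.0008,-0.0028,0.196],[0,0,0]],[[0.0008,-0.0028,0.196],[0,0,0]]]' | tail -4
python3 -m handwheel '[[[0,0,0],[0,0,0]],[[0,0,0],[0,0,0]],[[0,0,0],[0,0,0]],[[0,0,0],[0,0,0]],[[0,0,0],[0,0,0]],[[0,0,0],[0,0,0]],[[0,0,0],[0,0,0]],[[0,0,0],[0,0,0]]]' 30 30
python3 -m handwheel '[[[0,0,-0.05],[0,0,0]],[[0,0,-0.12],[0,0,0]],[[0,0,-0.14],[0,0,0]],[[0,0,-0.14],[0,0,0]]]'
python3 go.py 646,170,92,-.018
```

```text
orientation: [-0.001, 0.605, 0.796, -0.0]
force: [0.5, -0.7, 0.1]
width: 93.3
finger_force: 0.0
t: 2.37
position: [450.3, -70.5, 22.3]
orientation: [0.0, 0.606, 0.796, 0.0]
force: [0.4, 0.5, 0.2]
width: 44.3
finger_force: 0.6
t: 2.7
position: [451.2, -70.7, 94.3]
orientation: [0.002, 0.606, 0.796, 0.001]
force: [0.2, -0.3, -1.5]
width: 39.8
finger_force: 30.0
t 2.7 at [451.2 -70.7  94.3] yaw 0.27 F [ 0.2 -0.3 -1.5] w 39.8
646,170,92,-.018 -> [180.1 251.9   3. ] rz 0.288
```

Scaled: 251.9 mm is 0.5038, 180.1 mm is 0.3602, 0.288 rad is 0.0917.

```bash
python3 -m handwheel '[[[0.3602,0.5038,0.006],[0,0,0.0917]],[[0.3602,0.5038,0.006],[0,0,0.0917]],[[0.3602,0.5038,0.006],[0,0,0.0917]],[[0.3602,0.5038,0.006],[0,0,0.0917]],[[0.3602,0.5038,0.006],[0,0,0.0917]],[[0.3602,0.5038,0.006],[0,0,0.0917]],[[0.3602,0.5038,0.006],[0,0,0.0917]],[[0.3602,0.5038,0.006],[0,0,0.0917]],[[0.3602,0.5038,0.006],[0,0,0.0917]],[[0.3602,0.5038,0.006],[0,0,0.0917]]]'
python3 go.py 646,170,32,-.018
python3 - <<'E'
from h import *
d=env.get_image("wrist");s=env.get_image("side"); cv2.imwrite("pics/w2.png",np.hstack([d["img"][:,:,::-1][:, 100:460], cv2.resize(s["img"][130:220,250:360,::-1],(440,360)).repeat(1,0).copy() if 0 else cv2.resize(s["img"][115:220,250:360,::-1],(440,420))]))
E
```

```text
t: 3.53
position: [644.1, 171.0, 86.9]
orientation: [-0.0, 0.713, 0.701, -0.001]
force: [0.1, -1.1, -1.0]
width: 39.8
finger_force: 30.0
t 3.5 at [644.1 171.   86.9] yaw -0.016 F [ 0.1 -1.1 -1. ] w 39.8
646,170,32,-.018 -> [-0.9  2.  54.9] rz 0.002
```

View pics/w2.png

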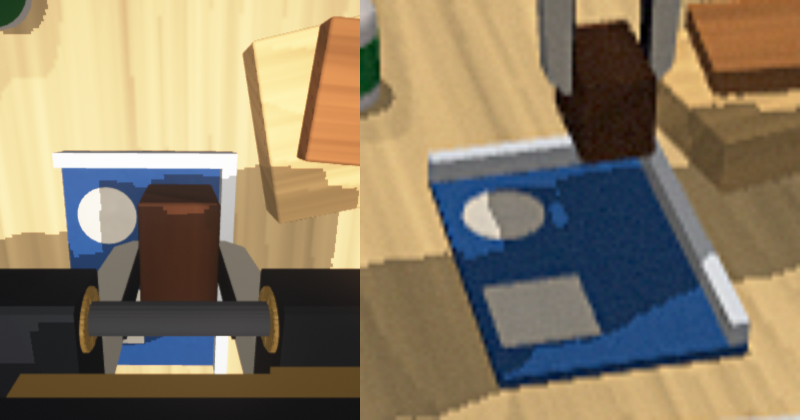

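The block hangs square over the corner: the far fence is at column 228 and the side fence at row 160 of the wrist picture. I'll lower it onto the bed, short of both fences.

Scaled: 50 mm is 0.1, 40 mm is 0.08.

```bash
python3 -m handwheel '[[[-0.0018,0.004,0.04],[0,0,0]],[[-0.0018,0.004,0.08],[0,0,0]],[[-0.0018,0.004,0.1],[0,0,0]],[[-0.0018,0.004,0.1],[0,0,0]],[[-0.0018,0.004,0.1],[0,0,0]]]'; python3 -m handwheel '[[[0,0,0.004],[0,0,0]],[[0,0,0.008],[0,0,0]],[[0,0,0.008],[0,0,0]]]' |grep -E "pos|force:";python3 -m handwheel '[[[0,0,0.002],[0,0,0]],[[0,0,0.004],[0,0,0]],[[0,0,0.004],[0,0,0]]]' |grep -E "pos|force:"; python3 go.py 654.8,177.7,29,-.018
```

```text
t: 4.05
position: [646.1, 167.6, 38.8]
orientation: [-0.0, 0.714, 0.7, -0.001]
force: [-0.3, 0.4, -1.7]
width: 39.9
finger_force: 30.0
position: [646.6, 168.1, 37.6]
force: [-6.4, -2.7, 22.6]
finger_force: 30.0
position: [646.6, 168.2, 37.4]
force: [-10.8, -5.0, 38.6]
finger_force: 30.0
t 4.5 at [646.6 168.2  37.4] yaw -0.019 F [-10.8  -5.   38.6] w 39.7
654.8,177.7,29,-.018 -> [9.7 8.  8.4] rz -0.001
```

Contact came at TCP z≈38, so the block slid about 7 mm in the grip and is resting on the bed. I'll ease the pressure and slide it toward the fences.

Scaled: 6 mm is 0.012, -4 mm is -0.008.

```bash
python3 -m handwheel '[[[0,0,-0.008],[0,0,0]],[[0.004,0.004,-0.008],[0,0,0]],[[0.008,0.008,-0.008],[0,0,0]],[[0.012,0.012,-0.008],[0,0,0]],[[0.012,0.012,-0.008],[0,0,0]]]'|grep -E "pos|force:"; python3 -m handwheel '[[[0.004,0,0],[0,0,0]],[[0.008,0,0],[0,0,0]],[[0.008,0,0],[0,0,0]]]' |grep -E "pos|force:"; python3 -m handwheel '[[[0.004,0,0],[0,0,0]],[[0.006,0,0],[0,0,0]],[[0.006,0,0],[0,0,0]]]' |grep -E "pos|force:";  python3 -m handwheel '[[[0,0.004,0],[0,0,0]],[[0,0.006,0],[0,0,0]],[[0,0.006,0],[0,0,0]]]' |grep -E "pos|force:"; python3 go.py 654.8,177.7,29,-.018
```

```text
position: [651.7, 173.2, 37.5]
force: [-8.1, -5.9, 17.0]
finger_force: 30.0
position: [653.0, 176.2, 37.5]
force: [-3.8, -7.8, 14.0]
finger_force: 30.0
position: [653.0, 176.3, 37.6]
force: [-4.3, -14.9, 15.5]
finger_force: 30.0
position: [653.3, 176.3, 37.6]
force: [-11.8, -14.8, 24.2]
finger_force: 30.0
t 5.7 at [653.3 176.3  37.6] yaw -0.021 F [-11.8 -14.8  24.2] w 39.8
654.8,177.7,29,-.018 -> [1.4 1.6 8.6] rz -0.003
```

Scaled: 4 mm is 0.008, 2 mm is 0.004.

```bash
python3 -m handwheel '[[[0.002,0.004,-0.002],[0,0,0]],[[0.002,0.008,-0.002],[0,0,0]],[[0.002,0.008,-0.002],[0,0,0]]]'|grep -E "pos|force:"; python3 -m handwheel '[[[0,0,-0.002],[0,0,0]],[[0,0,-0.002],[0,0,0]],[[0,0,-0.002],[0,0,0]]]' |grep -E "pos|force:"; python3 -m handwheel '[[[0,0,0],[0,0,0]],[[0,0,0],[0,0,0]],[[0,0,0],[0,0,0]],[[0,0,0],[0,0,0]],[[0,0,0],[0,0,0]],[[0,0,0],[0,0,0]]]' 75; python3 go.py; python3 - <<'E'
from h import *
d=env.get_image("scene");s=env.get_image("side"); cv2.imwrite("pics/w3.png",np.hstack([cv2.resize(d["img"][220:310,215:330,::-1],(400,313)), cv2.resize(s["img"][125:215,250:365,::-1],(400,313))]))
E
```

```text
position: [654.4, 176.3, 37.7]
force: [-18.3, -16.6, 24.2]
finger_force: 30.0
position: [654.4, 176.4, 37.9]
force: [-15.2, -15.2, 16.1]
finger_force: 30.0
t: 6.72
position: [660.4, 183.5, 39.0]
orientation: [0.0, 0.713, 0.701, 0.0]
force: [-0.4, -0.2, 0.9]
width: 73.1
finger_force: 0.0
t 6.7 at [660.4 183.5  39. ] yaw -0.018 F [-0.4 -0.2  0.9] w 73.1
```

View pics/w3.png

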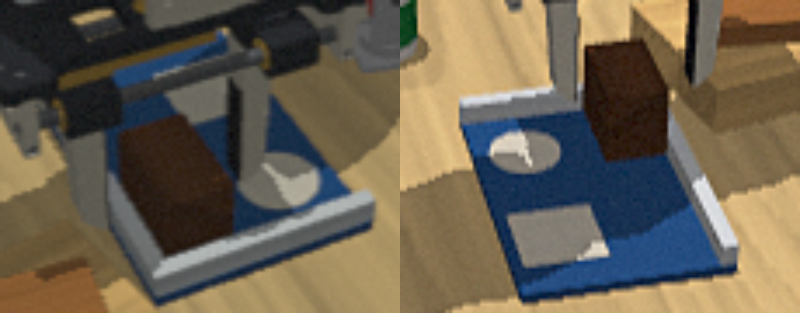

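The block looks home against both fences, and the square mark at (560,235) is clear. I'll check with a light nudge from the -x side using the near finger.

Scaled: 12 mm is 0.024, 10 mm is 0.02.

```bash
python3 -m handwheel '[[[-0.014,0,0],[0,0,0]],[[-0.014,0.012,0],[0,0,0]],[[-0.014,0.02,0],[0,0,0]],[[-0.014,0.024,0],[0,0,0]],[[-0.014,0.024,0],[0,0,0]]]'|grep -E "pos|force:|width"; python3 -m handwheel '[[[0,0.002,0],[0,0,0]],[[0,0.004,0],[0,0,0]],[[0,0.004,0],[0,0,0]]]' |grep -E "pos|force:|width"; python3 -m handwheel '[[[0,-0.012,0],[0,0,0]],[[0,-0.024,-0.02],[0,0,0]],[[0,-0.024,-0.1],[0,0,0]],[[0,-0.024,-0.164],[0,0,0]],[[0,-0.024,-0.164],[0,0,0]],[[0,-0.024,-0.164],[0,0,0]]]' 93|grep -E "pos|force:|width"; python3 go.py 462.5,88.5,130,1.31 462.5,88.5,130,-1.83; python3 - <<'E'
from h import *
for n in("scene","side"):
    d=env.get_image(n); 
    hsv=cv2.cvtColor(d["img"],cv2.COLOR_RGB2HSV); cv2.imwrite(f"pics/{n}4.png",d["img"][:,:,::-1])
d=env.get_image("wrist");cv2.imwrite("pics/w4.png",d["img"][:,:,::-1])
E
```

```text
position: [672.4, 175.7, 39.0]
force: [0.0, -0.5, 0.4]
width: 75.0
finger_force: 0.0
position: [672.5, 175.8, 38.9]
force: [-5.0, -0.4, 3.0]
width: 75.1
finger_force: 2.5
position: [663.2, 176.6, 124.2]
force: [0.4, 0.1, 0.4]
width: 92.8
finger_force: 0.0
t 8.0 at [663.2 176.6 124.2] yaw -0.018 F [0.4 0.1 0.4] w 92.8
462.5,88.5,130,1.31 -> [ -91.7 -199.1   -7. ] rz -1.328
462.5,88.5,130,-1.83 -> [ -91.7 -199.1   -7. ] rz 1.812
```

View pics/w4.png

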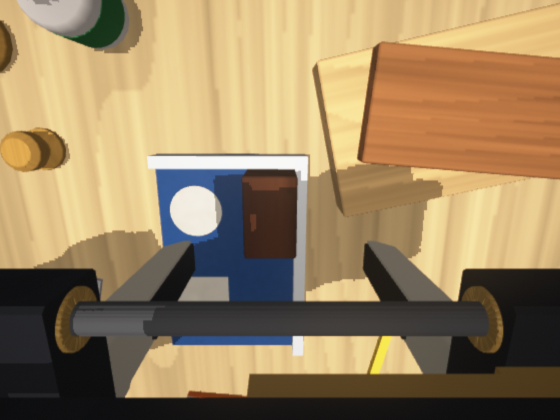

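The nudge met a stop with the block centre at x≈655, which matches home, and the wrist view shows the block tight in the corner at (270,214). Castor next.

Scaled: -199.1 mm is -0.3982, -91.7 mm is -0.1834, -1.328 rad is -0.4227.

```bash
python3 -m handwheel '[[[-0.1834,-0.3982,-0.014],[0,0,-0.4227]],[[-0.1834,-0.3982,-0.014],[0,0,-0.4227]],[[-0.1834,-0.3982,-0.014],[0,0,-0.4227]],[[-0.1834,-0.3982,-0.014],[0,0,-0.4227]],[[-0.1834,-0.3982,-0.014],[0,0,-0.4227]],[[-0.1834,-0.3982,-0.014],[0,0,-0.4227]],[[-0.1834,-0.3982,-0.014],[0,0,-0.4227]],[[-0.1834,-0.3982,-0.014],[0,0,-0.4227]],[[-0.1834,-0.3982,-0.014],[0,0,-0.4227]],[[-0.1834,-0.3982,-0.014],[0,0,-0.4227]]]'>/dev/null;  python3 go.py 462.5,88.5,130,1.31
```

```text
t 9.0 at [460.6  87.8 127.4] yaw 1.238 F [ 0.   0.  -0.2] w 92.7
462.5,88.5,130,1.31 -> [-1.6  1.2 -2.6] rz -0.072
```

Scaled: -2.6 mm is -0.0052, -1.6 mm is -0.0032, -0.072 rad is -0.0229.

```bash
python3 -m handwheel '[[[-0.0032,0.0024,-0.0052],[0,0,-0.0229]],[[-0.0032,0.0024,-0.0052],[0,0,-0.0229]],[[-0.0032,0.0024,-0.0052],[0,0,-0.0229]]]'>/dev/null;  python3 go.py 462.5,88.5,21,1.31; python3 - <<'E'
from h import *
d=env.get_image("wrist");cv2.imwrite("pics/w5.png",d["img"][:,:,::-1])
E
```

```text
t 9.2 at [462.8  88.4 130.1] yaw 1.301 F [-0.4  1.3 -0. ] w 93.2
462.5,88.5,21,1.31 -> [2.000e-01 1.000e-01 1.091e+02] rz -0.009
```

View pics/w5.png

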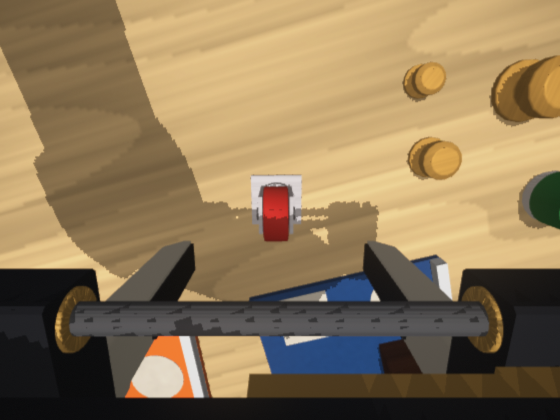

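The castor is square to the fingers at column 276, with the plate's back edge at row 177 between columns 252 and 301. I'll check its depth with the calibration. The knob (434,158) and orange disc are also in view.

```bash
python3 - <<'E'
from h import *
d=env.get_image("wrist")
a,b=onz(d,(251.5,176.5),4)[:2],onz(d,(301.5,176.5),4)[:2]
e=b-a; n=np.array([e[1],-e[0]])/np.linalg.norm(e)
print(a,b,np.linalg.norm(e),np.arctan2(*e[::-1]), (a+b)/2+23*n,(a+b)/2-23*n)
print("wheel top", onz(d,(276,213),70),"knob head", onz(d,(442,159),30))
E
```

```text
[432.62885375  71.12445885] [444.6879114  114.72510885] 45.23756792621283 1.30096201248326 [460.82612934  86.7936336 ] [416.49063581  99.0559341 ]
wheel top [453.46506244  88.9658888   70.        ] knob head [456.43758584 227.70710053  30.        ]
```

Scaled: 109 mm is 0.218, 100 mm is 0.2.

```bash
python3 -m handwheel '[[[0.0024,0,0.08],[0,0,0]],[[0.0024,0,0.16],[0,0,0]],[[0.0024,0,0.2],[0,0,0]],[[0.0024,0,0.218],[0,0,0]],[[0.0024,0,0.218],[0,0,0]],[[0.0024,0,0.218],[0,0,0]]]' | grep -E "pos|force:"
python3 -m handwheel '[[[0,0,0],[0,0,0]],[[0,0,0],[0,0,0]],[[0,0,0],[0,0,0]],[[0,0,0],[0,0,0]],[[0,0,0],[0,0,0]],[[0,0,0],[0,0,0]],[[0,0,0],[0,0,0]],[[0,0,0],[0,0,0]],[[0,0,0],[0,0,0]],[[0,0,0],[0,0,0]]]' 20 30|grep -E "pos|force:|width"
python3 -m handwheel '[[[0,0,0],[0,0,0]],[[0,0,0],[0,0,0]],[[0,0,-0.05],[0,0,0]],[[0,0,-0.12],[0,0,0]],[[0,0,-0.14],[0,0,0]],[[0,0,-0.14],[0,0,0]]]'| grep -E "pos|force:|width"
python3 go.py 586,80.1,92,1.553
```

```text
position: [461.8, 89.1, 21.9]
force: [-0.0, 1.2, 0.3]
finger_force: 0.0
position: [461.9, 88.8, 21.6]
force: [-2.1, -1.7, 0.8]
width: 31.2
finger_force: 0.8
position: [463.2, 89.1, 93.9]
force: [0.6, -0.3, -1.5]
width: 26.8
finger_force: 30.0
t 11.2 at [463.2  89.1  93.9] yaw 1.303 F [ 0.6 -0.3 -1.5] w 26.8
586,80.1,92,1.553 -> [-120.8   23.7    2.4] rz -0.25
```

Scaled: -120.8 mm is -0.2416, 23.7 mm is 0.0474, -0.25 rad is -0.0796.

```bash
python3 -m handwheel '[[[-0.2416,0.0474,0.0048],[0,0,-0.0796]],[[-0.2416,0.0474,0.0048],[0,0,-0.0796]],[[-0.2416,0.0474,0.0048],[0,0,-0.0796]],[[-0.2416,0.0474,0.0048],[0,0,-0.0796]],[[-0.2416,0.0474,0.0048],[0,0,-0.0796]],[[-0.2416,0.0474,0.0048],[0,0,-0.0796]],[[-0.2416,0.0474,0.0048],[0,0,-0.0796]]]' >/dev/null; python3 go.py 586,80.1,40,1.553; python3 - <<'E'
from h import *
s=env.get_image("side");d=env.get_image("scene"); cv2.imwrite("pics/w6.png",np.hstack([cv2.resize(d["img"][195:285,215:330,::-1],(400,313)), cv2.resize(s["img"][125:215,250:365,::-1],(400,313))]))
E
```

```text
t 11.7 at [583.   80.   88.3] yaw 1.555 F [-0.3  0.9 -1.2] w 26.8
586,80.1,40,1.553 -> [-3.1  0.2 48.3] rz 0.002
```

View pics/w6.png

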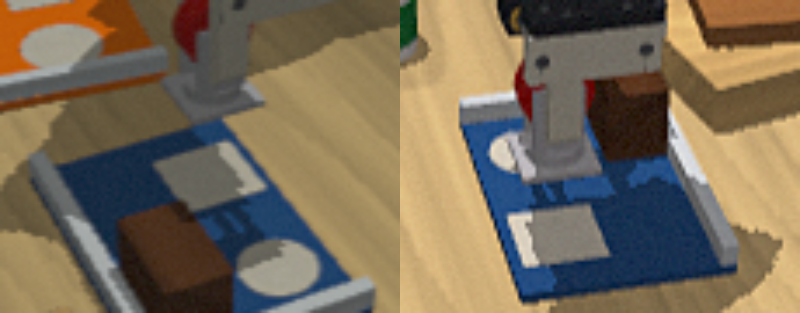

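The castor hangs level over the square mark. I'll lower it, let it settle, then check.

Scaled: 48 mm is 0.096, 40 mm is 0.08.

```bash
python3 -m handwheel '[[[0,0,0.04],[0,0,0]],[[0,0,0.08],[0,0,0]],[[0,0,0.096],[0,0,0]],[[0,0,0.096],[0,0,0]],[[0,0,0.096],[0,0,0]],[[0,0,0.096],[0,0,0]]]' >/dev/null; python3 go.py 586,80.1,33,1.553
```

```text
t 12.3 at [585.1  80.2  42.1] yaw 1.554 F [ 0.7  0.6 -2.3] w 27.0
586,80.1,33,1.553 -> [-0.9 -0.1  9.1] rz 0.001
```

Scaled: 9 mm is 0.018, 5 mm is 0.01.

```bash
python3 -m handwheel '[[[-0.002,0,0.01],[0,0,0]],[[-0.002,0,0.018],[0,0,0]],[[-0.002,0,0.018],[0,0,0]],[[-0.002,0,0.018],[0,0,0]]]' |grep -E "pos|force:"; for i in 1 2; do python3 -m handwheel '[[[0,0,0.003],[0,0,0]],[[0,0,0.003],[0,0,0]],[[0,0,0.003],[0,0,0]]]' |grep -E "pos|force:";done
```

```text
position: [585.7, 79.8, 32.2]
force: [-0.2, -0.1, -1.2]
finger_force: 30.0
position: [585.8, 79.9, 30.8]
force: [0.3, -0.1, -1.7]
finger_force: 30.0
position: [586.0, 79.9, 29.7]
force: [-1.0, -0.4, 4.8]
finger_force: 30.0
```

Scaled: -1 mm is -0.002.

```bash
python3 -m handwheel '[[[0,0,-0.002],[0,0,0]],[[0,0,-0.002],[0,0,0]],[[0,0,-0.002],[0,0,0]],[[0,0,-0.002],[0,0,0]],[[0,0,-0.002],[0,0,0]],[[0,0,-0.002],[0,0,0]]]' 55 |grep -E "width"; python3 -m handwheel '[[[0,0,-0.04],[0,0,0]],[[0,0,-0.12],[0,0,0]],[[0,0,-0.2],[0,0,0]],[[0,0,-0.24],[0,0,0]],[[0,0,-0.24],[0,0,0]],[[0,0,-0.24],[0,0,0]]]' |grep -E "pos|force:|width"; python3 go.py 460.5,228,150,0.3  460.5,228,150,-0.2; python3 - <<'E'
from h import *
d=env.get_image("side"); s=env.get_image("scene")
for p,q,z in [((195,163),(392,258),14),((225,157),(366,264),22),((204,136),(409,284),30)]: print(onz(d,p,z).round(),onz(s,q,z).round())
cv2.imwrite("pics/s7.png",np.hstack([cv2.resize(s["img"][195:310,215:330,::-1],(400,400)), cv2.resize(d["img"][115:215,250:350,::-1],(400,400))]))
E
```

```text
width: 55.0
position: [586.4, 79.7, 151.4]
force: [-0.8, -0.2, -0.8]
width: 55.0
finger_force: 0.0
t 14.2 at [586.4  79.7 151.4] yaw 1.553 F [-0.8 -0.2 -0.8] w 55.0
460.5,228,150,0.3 -> [128.4 146.1   1.1] rz 1.253
460.5,228,150,-0.2 -> [128.4 146.1   1.1] rz 1.753
[395. 233.  14.] [395. 230.  14.]
[463. 228.  22.] [459. 227.  22.]
[427. 316.  30.] [429. 314.  30.]
```

View pics/s7.png

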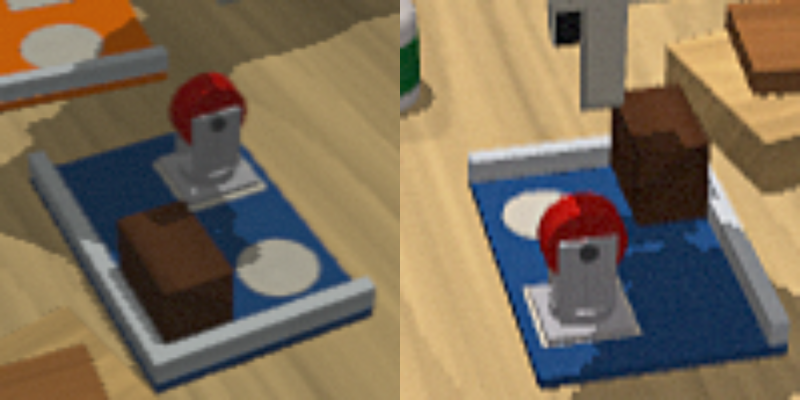

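The castor stands on its mark and the block is still home. Now the medium knob at (461,228), approached with the fingers along x to stay clear of the glue.

Scaled: 146 mm is 0.292, 128 mm is 0.256, 1.553 rad is 0.4943.

```bash
python3 -m handwheel '[[[0.256,0.292,0],[0,0,0.4943]],[[0.256,0.292,0],[0,0,0.4943]],[[0.256,0.292,0],[0,0,0.4943]],[[0.256,0.292,0],[0,0,0.4943]],[[0.256,0.292,0],[0,0,0.4943]],[[0.256,0.292,0],[0,0,0.4943]],[[0.256,0.292,0],[0,0,0.4943]],[[0.256,0.292,0],[0,0,0.4943]],[[0.256,0.292,0],[0,0,0.4943]],[[0.256,0.292,0],[0,0,0.4943]]]' >/dev/null; python3 go.py 461,228,130,0
```

```text
t 15.1 at [459.4 227.7 148.8] yaw 0.298 F [-0.2  0.7  0.1] w 54.5
461,228,130,0 -> [-0.1  1.7 18.8] rz 0.298
```

Scaled: 20 mm is 0.04, 0.298 rad is 0.0949.

```bash
python3 -m handwheel '[[[0,0,0.04],[0,0,0.0949]],[[0,0,0.04],[0,0,0.0949]],[[0,0,0.04],[0,0,0.0949]],[[0,0,0.04],[0,0,0.0949]],[[0,0,0.04],[0,0,0.0949]],[[0,0,0.04],[0,0,0.0949]]]' >/dev/null; python3 go.py 461,228,12,0;  python3 - <<'E'
from h import *
d=env.get_image("wrist");cv2.imwrite("pics/w8.png",d["img"][:,:,::-1])
m=cv2.inRange(cv2.cvtColor(d["img"],cv2.COLOR_RGB2HSV),(10,130,60),(28,255,255))
E
```

```text
t 15.6 at [459.9 227.9 129.7] yaw 0.008 F [ 0.5 -0.5  0.5] w 55.1
461,228,12,0 -> [  0.2   1.2 117.7] rz 0.008
```

View pics/w8.png

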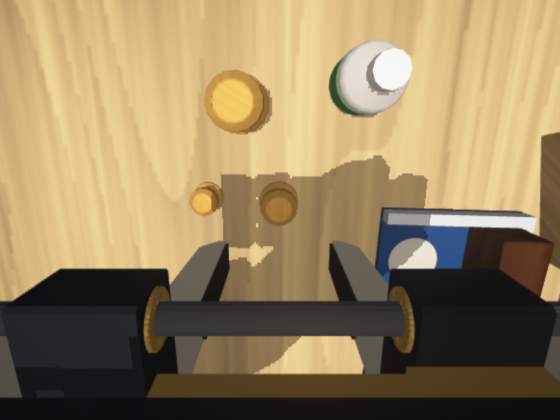

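The meant knob is at (279,207), centred between the fingers. The small one is at (207,200) and the large one at (236,101). Here is the depth check.

Careful with the scale: shifts go in shares of 500 mm and turns go in shares of pi rad. That gives: 105 mm is 0.21, 80 mm is 0.16.

```bash
python3 - <<'E'
from h import *
d=env.get_image("wrist"); print(onz(d,(279,208),32), onz(d,(279.5,198),4),onz(d,(279,183),5))
E
python3 -m handwheel '[[[0,0.002,0.08],[0,0,0]],[[0,0.002,0.16],[0,0,0]],[[0,0.002,0.21],[0,0,0]],[[0,0.002,0.21],[0,0,0]],[[0,0.002,0.21],[0,0,0]]]'|grep -E "pos|force:"
```

```text
[458.62205907 229.02189239  32.        ] [459.09202323 230.88657732   4.        ] [458.51910656 245.09461433   5.        ]
position: [460.6, 227.4, 24.6]
force: [1.0, -0.8, -0.3]
finger_force: 0.0
```

Scaled: 12 mm is 0.024, 6 mm is 0.012.

```bash
python3 -m handwheel '[[[0.002,0,0.012],[0,0,0]],[[0.002,0,0.024],[0,0,0]],[[0.002,0,0.024],[0,0,0]],[[0.002,0,0.024],[0,0,0]]]' |grep -E "pos|force:"
python3 -m handwheel '[[[0,0,0],[0,0,0]],[[0,0,0],[0,0,0]],[[0,0,0],[0,0,0]],[[0,0,0],[0,0,0]],[[0,0,0],[0,0,0]],[[0,0,0],[0,0,0]],[[0,0,0],[0,0,0]],[[0,0,0],[0,0,0]],[[0,0,0],[0,0,0]],[[0,0,0],[0,0,0]]]' 20 25|grep -E "pos|force:|width"
python3 -m handwheel '[[[0,0,-0.04],[0,0,0]],[[0,0,-0.12],[0,0,0]],[[0,0,-0.16],[0,0,0]],[[0,0,-0.16],[0,0,0]],[[0,0,-0.16],[0,0,0]]]'| grep -E "pos|force:|width"
python3 go.py 587.6,170.1,92,-.018
```

```text
position: [461.6, 229.2, 14.0]
force: [0.2, 0.4, -0.3]
finger_force: 0.0
position: [461.2, 229.0, 13.5]
force: [-0.6, 1.2, 5.7]
width: 30.6
finger_force: 25.0
position: [461.8, 229.3, 94.2]
force: [-0.2, 1.0, -1.8]
width: 30.7
finger_force: 25.0
t 17.7 at [461.8 229.3  94.2] yaw 0.006 F [-0.2  1.  -1.8] w 30.7
587.6,170.1,92,-.018 -> [-59.9 125.4   2.4] rz 0.024
```

Scaled: 125 mm is 0.25, -60 mm is -0.12, 0.024 rad is 0.0076.

```bash
python3 -m handwheel '[[[-0.12,0.25,0.004],[0,0,0.0076]],[[-0.12,0.25,0.004],[0,0,0.0076]],[[-0.12,0.25,0.004],[0,0,0.0076]],[[-0.12,0.25,0.004],[0,0,0.0076]],[[-0.12,0.25,0.004],[0,0,0.0076]],[[-0.12,0.25,0.004],[0,0,0.0076]],[[-0.12,0.25,0.004],[0,0,0.0076]]]' >/dev/null; python3 -m handwheel '[[[0,0,0.04],[0,0,0]],[[0,0,0.09],[0,0,0]],[[0,0,0.09],[0,0,0]],[[0,0,0.09],[0,0,0]],[[0,0,0.09],[0,0,0]]]'|grep -E "force:|width" ; python3 go.py 587.6,170.1,24,-.018; python3 - <<'E'
from h import *
s=env.get_image("side");d=env.get_image("scene"); cv2.imwrite("pics/w9.png",np.hstack([cv2.resize(d["img"][200:310,215:330,::-1],(400,383)), cv2.resize(s["img"][115:215,250:350,::-1],(400,383))]))
E
```

```text
force: [0.4, -0.4, -0.7]
width: 30.8
finger_force: 25.0
t 18.7 at [586.  170.6  46.9] yaw -0.017 F [ 0.4 -0.4 -0.7] w 30.8
587.6,170.1,24,-.018 -> [-0.4  1.6 22.9] rz 0.001
```

View pics/w9.png

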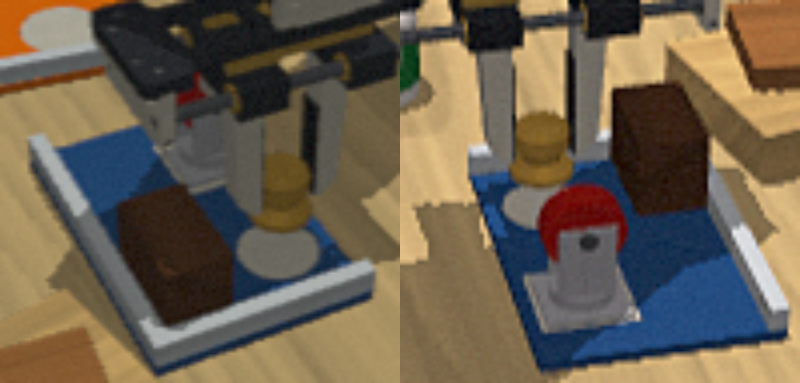

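The knob hangs upright over the disc. I'll lower it to contact.

Scaled: 22 mm is 0.044, 20 mm is 0.04.

```bash
python3 -m handwheel '[[[-0.0008,0.0032,0.02],[0,0,0]],[[-0.0008,0.0032,0.04],[0,0,0]],[[-0.0008,0.0032,0.044],[0,0,0]],[[-0.0008,0.0032,0.044],[0,0,0]],[[-0.0008,0.0032,0.044],[0,0,0]]]' |grep -E "pos|force:"; for i in 1 2; do python3 -m handwheel '[[[0,0,0.003],[0,0,0]],[[0,0,0.003],[0,0,0]],[[0,0,0.003],[0,0,0]]]' |grep -E "pos|force:";done
```

```text
position: [588.0, 169.2, 23.9]
force: [0.4, -0.2, -0.8]
finger_force: 25.0
position: [588.3, 169.3, 22.9]
force: [-0.7, -1.1, -1.0]
finger_force: 25.0
position: [588.5, 169.4, 21.6]
force: [-0.1, 0.0, 2.4]
finger_force: 25.0
```

Scaled: -1 mm is -0.002.

```bash
python3 -m handwheel '[[[0,0,-0.002],[0,0,0]],[[0,0,-0.002],[0,0,0]],[[0,0,-0.002],[0,0,0]],[[0,0,-0.002],[0,0,0]],[[0,0,-0.002],[0,0,0]],[[0,0,-0.002],[0,0,0]]]' 45 |grep -E "width"; python3 -m handwheel '[[[0,0,-0.04],[0,0,0]],[[0,0,-0.12],[0,0,0]],[[0,0,-0.2],[0,0,0]],[[0,0,-0.24],[0,0,0]],[[0,0,-0.24],[0,0,0]],[[0,0,-0.24],[0,0,0]]]' |grep -E "pos|force:|width"; python3 go.py 444.5,-231,140,0
```

```text
width: 44.8
position: [588.8, 169.5, 143.6]
force: [0.3, -0.8, -1.4]
width: 44.9
finger_force: 0.0
t 20.7 at [588.8 169.5 143.6] yaw -0.018 F [ 0.3 -0.8 -1.4] w 44.9
444.5,-231,140,0 -> [-403.  -137.     2.8] rz -0.018
```

Scaled: -390 mm is -0.78, -137 mm is -0.274, -0.018 rad is -0.0057.

```bash
python3 -m handwheel '[[[-0.78,-0.274,0],[0,0,-0.0057]],[[-0.78,-0.274,0],[0,0,-0.0057]],[[-0.78,-0.274,0],[0,0,-0.0057]],[[-0.78,-0.274,0],[0,0,-0.0057]],[[-0.78,-0.274,0],[0,0,-0.0057]],[[-0.78,-0.274,0],[0,0,-0.0057]],[[-0.78,-0.274,0],[0,0,-0.0057]],[[-0.78,-0.274,0],[0,0,-0.0057]],[[-0.78,-0.274,0],[0,0,-0.0057]],[[-0.78,-0.274,0],[0,0,-0.0057]]]' 80 >/dev/null; python3 -m handwheel '[[[-0.026,0,0.02],[0,0,0]],[[-0.026,0,0.02],[0,0,0]],[[-0.026,0,0.02],[0,0,0]],[[-0.026,0,0.02],[0,0,0]],[[-0.026,0,0.02],[0,0,0]],[[-0.026,0,0.02],[0,0,0]]]' >/dev/null; python3 go.py 444.5,-231,21,0; python3 - <<'E'
from h import *
d=env.get_image("wrist");s=env.get_image("side"); 
g=cv2.cvtColor(d["img"],cv2.COLOR_RGB2GRAY)
cv2.imwrite("pics/w10.png",np.hstack([d["img"][:,100:460,::-1],cv2.resize(s["img"][115:220,250:350,::-1],(400,420))]))
E
```

```text
t 22.1 at [ 444.9 -229.5  132.3] yaw 0.003 F [-0.8 -0.7  0.2] w 80.0
444.5,-231,21,0 -> [ -1.5  -0.4 111.3] rz 0.003
```

View pics/w10.png

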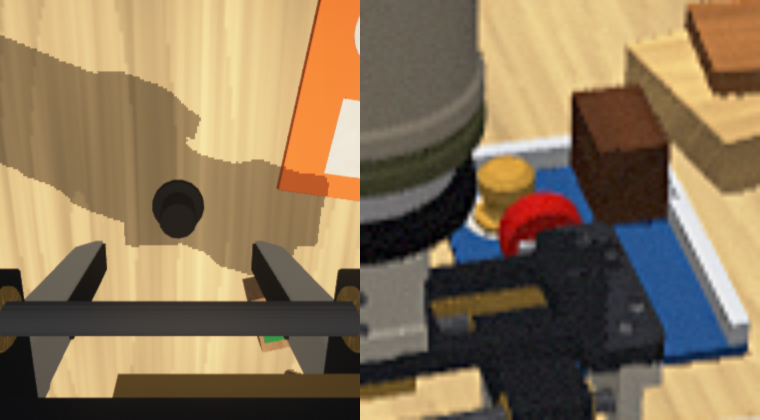

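The foot's base is at (278,205) and its stem top at (278,222) in full-frame pixels, centred between the fingers. The knob stands on its disc. That used up my picture views, so from here I work from numbers only.

```bash
python3 - <<'E'
from h import *
d=env.get_image("wrist"); print(onz(d,(278,222),55), onz(d,(278,180),12)-[0,24,0])
E
python3 -m handwheel '[[[-0.002,0,0.08],[0,0,0]],[[-0.002,0,0.16],[0,0,0]],[[-0.002,0,0.22],[0,0,0]],[[-0.002,0,0.22],[0,0,0]],[[-0.002,0,0.22],[0,0,0]],[[-0.002,0,0.22],[0,0,0]]]'|grep -E "pos|force:"
```

```text
[ 442.59102607 -234.58567087   55.        ] [ 442.5047969  -233.15822538   12.        ]
position: [444.7, -232.1, 23.5]
force: [0.9, -0.1, -0.3]
finger_force: 0.0
```

```bash
python3 -m handwheel '[[[0,0,0.004],[0,0,0]],[[0,0,0.004],[0,0,0]],[[0,0,0.004],[0,0,0]],[[0,0,0.004],[0,0,0]],[[0,0,0.004],[0,0,0]],[[0,0,0.004],[0,0,0]],[[0,0,0.004],[0,0,0]],[[0,0,0.004],[0,0,0]],[[0,0,0.004],[0,0,0]],[[0,0,0.004],[0,0,0]]]' 20 25|grep -E "pos|force:|width"
python3 -m handwheel '[[[0,0,0],[0,0,0]],[[0,0,0],[0,0,0]],[[0,0,-0.04],[0,0,0]],[[0,0,-0.12],[0,0,0]],[[0,0,-0.16],[0,0,0]],[[0,0,-0.16],[0,0,0]],[[0,0,-0.16],[0,0,0]],[[0,0,-0.16],[0,0,0]]]'| grep -E "pos|force:|width"
python3 go.py 612.7,-89.4,100,-.125; python3 - <<'E'
from h import *
S,D,W=env.get_image("scene"),env.get_image("side"),env.get_image("wrist")
for n,d,p in [("disc D",D,(325,246)),("disc D",D,(338,242)),("rect D",D,(341,278)),("disc S",S,(229,209)),("disc S",S,(236,210)),("rect S",S,(226,190))]:
    m=flood(d,p,40);c=cen(m); print(n,d["img"][p[1],p[0]],c[2],onz(d,c[:2],8).round(1))
# contour of everything non-orange enclosed in orange: wrist view white marks
hsv=cv2.cvtColor(W["img"],cv2.COLOR_RGB2HSV); m=cv2.inRange(hsv,(0,0,90),(179,60,255)); n,l,st,ce=cv2.connectedComponentsWithStats(m)
for i in range(1,n):
    if 600<st[i,4]<9000: print("W",st[i].tolist(),onz(W,ce[i],8).round(1))
E
```

```text
position: [444.2, -232.2, 20.3]
force: [0.4, -0.2, 1.9]
width: 29.6
finger_force: 25.0
position: [443.9, -232.0, 99.8]
force: [-0.1, 0.2, -1.6]
width: 29.6
finger_force: 25.0
t 24.2 at [ 443.9 -232.    99.8] yaw -0.0 F [-0.1  0.2 -1.6] w 29.6
612.7,-89.4,100,-.125 -> [142.7 168.8  -0.3] rz 0.125
disc D [231 224 210] 460 [614.4 -87.7   8. ]
disc D [227 220 206] 466 [614.3 -87.8   8. ]
rect D [231 223 211] 692 [ 602.1 -174.6    8. ]
disc S [157 153 139] 572 [ 631.5 -109.     8. ]
disc S [154 152 138] 576 [ 631.5 -109.     8. ]
rect S [159 157 140] 237 [ 601.  -176.8    8. ]
W [481, 0, 79, 57, 3742] [611.8 -94.    8. ]
W [445, 92, 81, 92, 5017] [ 600.4 -172.1    8. ]
W [537, 152, 23, 70, 845] [ 662.5 -218.5    8. ]
W [212, 241, 37, 60, 1342] [ 400.  -283.7    8. ]
W [309, 241, 37, 60, 1343] [ 483.5 -283.6    8. ]
W [0, 336, 23, 61, 964] [ 185.3 -389.1    8. ]
W [535, 336, 25, 61, 1059] [ 698.3 -387.7    8. ]
```

Refined orange marks: disc (613.8, -88.8), rectangle (601.5, -175.6), yaw -0.14. I'll place the foot there.

Scaled: 169.9 mm is 0.3398, 143 mm is 0.286, 0.135 rad is 0.043.

```bash
python3 -m handwheel '[[[0.286,0.3398,0],[0,0,0.043]],[[0.286,0.3398,0],[0,0,0.043]],[[0.286,0.3398,0],[0,0,0.043]],[[0.286,0.3398,0],[0,0,0.043]],[[0.286,0.3398,0],[0,0,0.043]],[[0.286,0.3398,0],[0,0,0.043]],[[0.286,0.3398,0],[0,0,0.043]],[[0.286,0.3398,0],[0,0,0.043]],[[0.286,0.3398,0],[0,0,0.043]]]'>/dev/null; python3 -m handwheel '[[[0,0,0.04],[0,0,0]],[[0,0,0.1],[0,0,0]],[[0,0,0.12],[0,0,0]],[[0,0,0.12],[0,0,0]],[[0,0,0.12],[0,0,0]],[[0,0,0.12],[0,0,0]]]' |grep -E "force:|width"; python3 go.py 613.8,-89,31,-.135
```

```text
force: [-0.5, -0.5, -0.1]
width: 29.8
finger_force: 25.0
t 25.6 at [614.3 -89.9  41.3] yaw -0.136 F [-0.5 -0.5 -0.1] w 29.8
613.8,-89,31,-.135 -> [ 0.8 -0.6 10.3] rz -0.001
```

Scaled: 10 mm is 0.02, 5 mm is 0.01.

```bash
python3 -m handwheel '[[[0.0016,-0.0012,0.01],[0,0,0]],[[0.0016,-0.0012,0.02],[0,0,0]],[[0.0016,-0.0012,0.02],[0,0,0]],[[0.0016,-0.0012,0.02],[0,0,0]]]' |grep -E "pos|force:"; for i in 1 2; do python3 -m handwheel '[[[0,0,0.003],[0,0,0]],[[0,0,0.003],[0,0,0]],[[0,0,0.003],[0,0,0]]]' |grep -E "pos|force:";done
```

```text
position: [613.5, -88.2, 30.3]
force: [0.3, 0.1, -0.2]
finger_force: 25.0
position: [613.6, -88.2, 28.8]
force: [0.6, -0.2, -0.1]
finger_force: 25.0
position: [613.8, -88.3, 28.4]
force: [-2.1, 0.9, 11.0]
finger_force: 25.0
```

Scaled: -1 mm is -0.002.

```bash
python3 -m handwheel '[[[0,0,-0.002],[0,0,0]],[[0,0,-0.002],[0,0,0]],[[0,0,-0.002],[0,0,0]],[[0,0,-0.002],[0,0,0]],[[0,0,-0.002],[0,0,0]],[[0,0,-0.002],[0,0,0]]]' 50 |grep -E "width"; python3 -m handwheel '[[[0,0,-0.04],[0,0,0]],[[0,0,-0.12],[0,0,0]],[[0,0,-0.2],[0,0,0]],[[0,0,-0.24],[0,0,0]],[[0,0,-0.24],[0,0,0]],[[0,0,-0.24],[0,0,0]]]' |grep -E "pos|force:|width"; python3 go.py 533.5,-332.7,130,.235; python3 - <<'E'
from h import *
D=env.get_image("side")
for p in [(437,248),(425,300),(500,415),(370,403)]: print([onz(D,p,z).round() for z in(0,20,90)])
E
```

```text
width: 49.8
position: [614.2, -88.3, 149.6]
force: [0.3, 0.6, -0.4]
width: 49.7
finger_force: 0.0
t 27.4 at [614.2 -88.3 149.6] yaw -0.135 F [ 0.3  0.6 -0.4] w 49.7
533.5,-332.7,130,.235 -> [-253.   -47.1   19.4] rz -0.37
[array([ 802., -136.,    0.]), array([ 789., -155.,   20.]), array([ 744., -221.,   90.])]
[array([ 726., -248.,    0.]), array([ 716., -264.,   20.]), array([ 678., -319.,   90.])]
[array([ 737., -464.,    0.]), array([ 726., -473.,   20.]), array([ 688., -507.,   90.])]
[array([ 571., -407.,    0.]), array([ 565., -418.,   20.]), array([ 543., -457.,   90.])]
```

Scaled: -253 mm is -0.506, -47 mm is -0.094, -0.37 rad is -0.1178.

```bash
python3 -m handwheel '[[[-0.506,-0.094,0.02],[0,0,-0.1178]],[[-0.506,-0.094,0.02],[0,0,-0.1178]],[[-0.506,-0.094,0.02],[0,0,-0.1178]],[[-0.506,-0.094,0.02],[0,0,-0.1178]],[[-0.506,-0.094,0.02],[0,0,-0.1178]],[[-0.506,-0.094,0.02],[0,0,-0.1178]],[[-0.506,-0.094,0.02],[0,0,-0.1178]],[[-0.506,-0.094,0.02],[0,0,-0.1178]],[[-0.506,-0.094,0.02],[0,0,-0.1178]],[[-0.506,-0.094,0.02],[0,0,-0.1178]]]' 90 >/dev/null; python3 go.py 533.5,-332.7,10,.235;  python3 - <<'E'
from h import *
W=env.get_image("wrist")
hsv=cv2.cvtColor(W["img"],cv2.COLOR_RGB2HSV); m=cv2.inRange(hsv,(45,90,40),(85,255,255)); n,l,st,ce=cv2.connectedComponentsWithStats(m)
for i in range(1,n):
    if st[i,4]>300:
        r=cv2.minAreaRect(np.argwhere(l==i)[:,::-1].astype(np.float32)); Q=np.array([onz(W,p,42)[:2] for p in cv2.boxPoints(r)]); e=np.roll(Q,-1,0)-Q
        print(st[i].tolist(),ce[i].round(),onz(W,ce[i],42).round(1),np.linalg.norm(e,axis=1).round(1),np.arctan2(e[:,1],e[:,0]).round(3))
E
```

```text
t 28.3 at [ 533.5 -330.4  137.3] yaw 0.237 F [ 0.1 -0.2 -1.4] w 90.0
533.5,-332.7,10,.235 -> [ -2.4  -0.5 127.3] rz 0.002
[260, 193, 37, 41, 1467] [279. 213.] [ 532.3 -332.5   42. ] [29.5 34.7 30.5 34.7] [ 0.237 -1.32  -2.905  1.793]
```

The wrist view puts the label centre at (532.3, -332.5) with yaw 0.237, which matches. Descending.

Scaled: 85 mm is 0.17, 80 mm is 0.16.

```bash
python3 -m handwheel '[[[0,0,0.08],[0,0,0]],[[0,0,0.16],[0,0,0]],[[0,0,0.17],[0,0,0]],[[0,0,0.17],[0,0,0]],[[0,0,0.17],[0,0,0]],[[0,0,0.17],[0,0,0]]]'|grep -E "force:"; python3 go.py 533,-332.6,10,.237
```

```text
force: [-0.3, -1.0, 0.1]
finger_force: 0.0
t 28.9 at [ 534.4 -332.6   55.3] yaw 0.236 F [-0.3 -1.   0.1] w 90.4
533,-332.6,10,.237 -> [ 0.4 -1.4 45.3] rz -0.001
```

Scaled: 44 mm is 0.088, 38 mm is 0.076.

```bash
python3 -m handwheel '[[[0.0008,-0.0028,0.04],[0,0,0]],[[0.0008,-0.0028,0.076],[0,0,0]],[[0.0008,-0.0028,0.088],[0,0,0]],[[0.0008,-0.0028,0.088],[0,0,0]],[[0.0008,-0.0028,0.088],[0,0,0]]]'|grep -E "pos|force:"; python3 -m handwheel '[[[0,0,0],[0,0,0]],[[0,0,0],[0,0,0]],[[0,0,0],[0,0,0]],[[0,0,0],[0,0,0]],[[0,0,0],[0,0,0]],[[0,0,0],[0,0,0]],[[0,0,0],[0,0,0]],[[0,0,0],[0,0,0]],[[0,0,0],[0,0,0]],[[0,0,0],[0,0,0]]]' 28 30|grep -E "pos|force:|width"
python3 -m handwheel '[[[0,0,0],[0,0,0]],[[0,0,0],[0,0,0]],[[0,0,-0.04],[0,0,0]],[[0,0,-0.12],[0,0,0]],[[0,0,-0.18],[0,0,0]],[[0,0,-0.18],[0,0,0]],[[0,0,-0.18],[0,0,0]],[[0,0,-0.18],[0,0,0]]]'| grep -E "pos|force:|width"
python3 go.py 601.5,-175.6,100,-.137
```

```text
position: [532.2, -332.9, 10.6]
force: [0.4, -0.2, 0.6]
finger_force: 0.0
position: [531.7, -332.6, 9.3]
force: [0.5, -0.3, 0.8]
width: 37.8
finger_force: 29.9
position: [530.9, -332.4, 98.8]
force: [-0.8, 0.6, -1.7]
width: 37.5
finger_force: 29.9
t 30.8 at [ 530.9 -332.4   98.8] yaw 0.235 F [-0.8  0.6 -1.7] w 37.5
601.5,-175.6,100,-.137 -> [136.  105.2  -1.3] rz 0.372
```

Scaled: 136 mm is 0.272, 105 mm is 0.21, 0.372 rad is 0.1184.

```bash
python3 -m handwheel '[[[0.272,0.21,0],[0,0,0.1184]],[[0.272,0.21,0],[0,0,0.1184]],[[0.272,0.21,0],[0,0,0.1184]],[[0.272,0.21,0],[0,0,0.1184]],[[0.272,0.21,0],[0,0,0.1184]],[[0.272,0.21,0],[0,0,0.1184]],[[0.272,0.21,0],[0,0,0.1184]],[[0.272,0.21,0],[0,0,0.1184]]]'>/dev/null; python3 -m handwheel '[[[0,0,0.04],[0,0,0]],[[0,0,0.1],[0,0,0]],[[0,0,0.136],[0,0,0]],[[0,0,0.136],[0,0,0]],[[0,0,0.136],[0,0,0]],[[0,0,0.136],[0,0,0]]]' |grep -E "force:|width"; python3 go.py 601.5,-175.6,22,-.137
```

```text
force: [0.0, -0.1, -1.6]
width: 37.8
finger_force: 29.9
t 31.9 at [ 602.  -177.3   32. ] yaw -0.139 F [ 0.  -0.1 -1.6] w 37.8
601.5,-175.6,22,-.137 -> [ 1.6 -0.7 10. ] rz -0.002
```

Scaled: 10 mm is 0.02, 5 mm is 0.01.

```bash
python3 -m handwheel '[[[0.0032,-0.0014,0.01],[0,0,0]],[[0.0032,-0.0014,0.02],[0,0,0]],[[0.0032,-0.0014,0.02],[0,0,0]],[[0.0032,-0.0014,0.02],[0,0,0]],[[0.0032,-0.0014,0.02],[0,0,0]]]' |grep -E "pos|force:"; for i in 1 2 3; do python3 -m handwheel '[[[0,0,0.0026],[0,0,0]],[[0,0,0.0026],[0,0,0]],[[0,0,0.0026],[0,0,0]]]' |grep -E "pos|force:";done
```

```text
position: [601.7, -174.2, 21.6]
force: [0.6, -0.1, -1.9]
finger_force: 29.9
position: [601.6, -174.2, 20.1]
force: [0.2, 0.0, -1.3]
finger_force: 29.9
position: [601.5, -174.2, 18.6]
force: [-0.1, -0.3, -2.1]
finger_force: 29.9
position: [601.5, -174.2, 17.4]
force: [0.6, -0.4, -2.3]
finger_force: 29.9
```

Scaled: 1.3 mm is 0.0026.

```bash
python3 -m handwheel '[[[0,0,0.0026],[0,0,0]],[[0,0,0.0026],[0,0,0]],[[0,0,0.0026],[0,0,0]]]' |grep -E "pos|force:"; python3 -m handwheel '[[[0,0,0.0014],[0,0,0]],[[0,0,0.0014],[0,0,0]],[[0,0,0.0014],[0,0,0]]]' |grep -E "pos|force:"
```

```text
position: [601.5, -174.2, 17.3]
force: [-2.8, 1.0, 11.3]
finger_force: 29.9
position: [601.5, -174.3, 17.3]
force: [-4.7, 1.2, 19.7]
finger_force: 29.9
```

The box is down on the bed. I'll release, withdraw well clear and check everything by measurement.

Scaled: -2 mm is -0.004.

```bash
python3 -m handwheel '[[[0,0,-0.004],[0,0,0]],[[0,0,-0.004],[0,0,0]],[[0,0,-0.004],[0,0,0]],[[0,0,-0.004],[0,0,0]],[[0,0,-0.004],[0,0,0]],[[0,0,-0.004],[0,0,0]]]' 55 |grep -E "width"; python3 -m handwheel '[[[0,0,-0.04],[0,0,0]],[[0,0,-0.12],[0,0,0]],[[0,0,-0.2],[0,0,0]],[[0,0,-0.28],[0,0,0]],[[0,0,-0.36],[0,0,0]],[[0,0,-0.4],[0,0,0]],[[0,0,-0.4],[0,0,0]],[[0,0,-0.4],[0,0,0]]]' |grep -E "pos|force:|width"
python3 -m handwheel '[[[0,-0.16,0],[0,0,0]],[[0,-0.32,0],[0,0,0]],[[0,-0.32,0],[0,0,0]],[[0,-0.32,0],[0,0,0]],[[0,-0.32,0],[0,0,0]],[[0,-0.32,0],[0,0,0]],[[0,-0.32,0],[0,0,0]],[[0,-0.32,0],[0,0,0]]]' |grep -E "pos|force:|width"
python3 - <<'E'
from h import *
S,D,W=[env.get_image(n) for n in("scene","side","wrist")]
def seg(d,lo,hi,z,amin,n,cond=None):
    m=cv2.inRange(cv2.cvtColor(d["img"],cv2.COLOR_RGB2HSV),lo,hi); k,l,st,ce=cv2.connectedComponentsWithStats(m)
    for i in range(1,k):
        if amin<st[i,4]<6000:
            X=onz(d,ce[i],z)
            if 540<X[0]<700 and -250<X[1]<230: 
                r=cv2.minAreaRect(np.argwhere(l==i)[:,::-1].astype(np.float32)); Q=np.array([onz(d,p,z)[:2] for p in cv2.boxPoints(r)]); e=np.roll(Q,-1,0)-Q
                print(n,st[i].tolist(),X.round(1)[:2],np.arctan2(e[:,1],e[:,0]).round(2)[:2])
for nm,d in (("S",S),("D",D),("W",W)):
    seg(d,(45,90,40),(85,255,255),50,20,nm+" box label")
    seg(d,(0,0,0),(179,255,45),35,60,nm+" foot/black mid z35")
    seg(d,(0,160,70),(4,255,255),63,30,nm+" wheel z63")
    seg(d,(12,150,60),(25,255,255),25,60,nm+" knob z25")
    seg(d,(0,60,20),(14,255,80),33,80,nm+" block z33")
E
```

```text
width: 55.1
position: [601.9, -174.3, 218.6]
force: [-1.2, 0.3, -0.7]
width: 55.0
finger_force: 0.0
position: [444.2, -152.4, 216.8]
force: [0.2, -0.4, 0.5]
width: 55.1
finger_force: 0.0
S box label [216, 172, 15, 8, 84] [ 600.3 -178.2] [2.98 1.26]
S foot/black mid z35 [223, 186, 19, 27, 369] [615.6 -84.8] [2.68 1.17]
S foot/black mid z35 [249, 260, 33, 33, 414] [660.2 191.8] [-2.27  2.11]
S wheel z63 [264, 216, 21, 20, 162] [586.6  73.1] [-2.7  1.5]
S knob z25 [233, 177, 26, 33, 409] [ 572.3 -111.3] [-2.69  1.45]
S knob z25 [199, 181, 27, 36, 478] [ 649.8 -126.8] [-2.92  1.39]
S knob z25 [207, 216, 56, 12, 98] [636.8 -13.5] [3.   1.24]
S knob z25 [250, 255, 31, 23, 259] [639.1 145.6] [-2.77  1.54]
S knob z25 [286, 254, 17, 22, 292] [589.  169.3] [-2.06  2.67]
S block z33 [249, 253, 33, 40, 786] [649.8 168.8] [-2.83  1.5 ]
D box label [331, 253, 22, 16, 268] [ 601.7 -174.7] [-0.12 -1.84]
D foot/black mid z35 [303, 142, 24, 28, 204] [649.5 157.1] [-0.25 -1.86]
D foot/black mid z35 [320, 218, 25, 34, 609] [611.6 -94. ] [ 0.03 -1.77]
D wheel z63 [285, 163, 22, 20, 185] [585.1  83.9] [ 0.08 -1.73]
D knob z25 [305, 136, 18, 17, 96] [668.7 224.5] [ 0.15 -1.74]
D knob z25 [279, 154, 14, 19, 173] [586.8 172.9] [ 0.88 -1.26]
D knob z25 [297, 228, 88, 79, 3353] [ 596.3 -171.4] [ 0.01 -1.82]
D block z33 [303, 143, 24, 28, 364] [649.8 156.4] [-0.25 -1.86]
W box label [416, 176, 32, 34, 940] [ 599.9 -174.8] [ 1.45 -0.24]
W block z33 [404, 85, 59, 45, 1955] [609.2 -89.1] [ 0.28 -1.16]
```

All four parts measure within about 3 mm of their marks. Nothing touched the block after it was seated, and the last views showed it home. Handing in.

```bash
python3 -c "
from station import env; print(env.read_state()['t'], env.finish_job())"
```

```text
the job is handed in; nothing more can be done
35.6 None
```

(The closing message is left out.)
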